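# Fit and time the egg feeder's star wheel

## Robot

A 6-joint arm with a two-finger parallel gripper is mounted at the origin on the work surface. World frame = base frame: x ahead of the robot, y to its left, z up, the work surface at z = 0. Lengths are in m, angles in rad, forces in N, time in s.
With the tool pointing down it reaches from about 0.35 to 0.775 m from the base axis. Payload 7.3 kg.
Tool frame: the origin (TCP) lies between the finger pads; the fingertips stand 25 mm ahead of it and the grasp point (between the pads) lies 6 mm ahead of it; y points along the fingers, z is the direction in which the jaws open and shut, and the axes are right-handed (so a half turn about y gives the same grasp; the last joint's range is limited). The gripper opens to 92 mm and grips with 3 to 60 N. Pads are 19 mm wide; open, the fingers measure 130 mm over their backs; the gripper's body (75 mm by 190 mm) begins 47 mm behind the grasp point.
Start: joints at [1.199, 0.342, 1.524, -0, 1.275, -0.146], TCP at [0.118, 0.512, 0.252] pointing down, gripper open.
Joint ranges: [-2.53, 2.53], [-0.77, 2.02], [0.04, 2.7], [-1, 4.14], [0.28, 2.66], [-3.11, 3.11]. Speed limits (rad/s): [2.57, 2.57, 3.14, 3.14, 3.14, 3.14].

## Interface

Orientations are given as [roll, pitch, yaw] about the fixed x, y, z axes, in that order (R = Rz(yaw) Ry(pitch) Rx(roll)).
In Python, from cell import sensors, read_camera, hand_in gives the robot as it stands. The module is installed in compiled form; this text tells all that it offers.
- The arm moves only by the tool send_rows, never from a script. Its argument "motion" is a list that holds one entry, the list of rows, each a list of 4 numbers: the shift along the tool's x, y, z in m, then the turn about the tool's y in degrees. In form: [[[tx, ty, tz, twist], ...]]. A call has 1 to 8 rows; each row is the pose to reach, as a shift and turn from the pose measured when the call began, along the tool's axes at that moment; what a row does not reach only later rows make up. A row lasts 1/10 s, in which the tool goes at most 50 mm and 8.59 degrees, less where a joint would pass 70% of its speed; a pose out of reach is approached as far as the arm can. A call with a gripper value outside its range is refused whole. "gripper" is the opening, from 0 (shut) to 1 (fully open), set as the call begins (left out, the last holds). The fingers move at their own pace and stop on an object; "grip_force" is the grip in N (left out, the last holds). Time passes only in rows, so rows that repeat a pose let the fingers close. It gives the time, the measured TCP pose, the force and the opening at its end, in the units of the state.
- sensors.observe(): the state, without advancing time (a new reading comes with each control period).
- read_camera(name): name is "scene" or "top" or "wrist"; returns a dict with "frame" (480x640x3 uint8, red, green, blue), "fx", "fy", "cx", "cy" (pixels), "extrinsics" (4x4, takes a point from world to camera coordinates). Camera axes: x right, y up, looking along -z (the intrinsics and any distortion apply to the point x, -y, -z); pixel columns grow to the right and rows downward; lengths in m; the calibration is good to about 2 mm. A picture is of the moment at which its call begins. There is no depth.
- hand_in(): hands the job in, once; it reports no verdict.
The state is a dict: "time": time; "qpos": joint angles; "qvel": joint speeds; "joint_efforts": joint torques, N m; "tool_pos": TCP position; "tool_rot": TCP orientation; "contact_force": force on the tool from outside, world axes, zero at the start; "torque": the same for the moment, N m; "opening": finger opening in m.
Only numpy, scipy, OpenCV 4.12 (cv2) and the standard library are available. Lean on these libraries where they do the work, as an engineer would, in place of code of your own. Each camera call takes 0.05 s, during which the arm holds its last target.

## Task

Fit the four-pocket star wheel to the egg feeder: stand its hub in the round well of the deck and, pressing only lightly, turn it until the slots under the hub drop over the drive bar and the wheel sits fully home, flat on the deck. Then turn the seated wheel, which carries the stiff drive shaft round with it, until one of its pockets squarely faces the infeed chute, and let go. Never push on it with more than about 5 kg, keep the wheel upright, and leave the spare wheel, the eggs, the cup, the jar and the bowl where they are.

Things in the scene. Friction and masses are not known exactly. Their poses are not given: they have to be found in the camera images.
- wheel_grip (a point): Loose grey plastic star wheel (0.2-0.3 kg), standing on its hub. On its disc stands a square post to hold it by, 28 x 28 mm, 46 mm tall. This point: centre of the post, on the axis, 23 mm above the disc's top face, 55 mm above the hub's underside. z up; post sides square to x and y.
- wheel_seat (a point): Same wheel, same axes: centre of the disc's underside, 33 mm below wheel_grip. The disc is 10 mm thick; four wide round-tipped arms on the diagonals reach 78 mm from the axis; the four pockets between them open along +x, -x, +y, -y. Seated, this point is level with well and the disc lies on the deck.
- wheel: Same wheel, same axes; origin at the centre of the hub's underside, 22 mm below wheel_seat. The hub is 50 mm across and 22 mm long; its lowest 12 mm are four square lugs, leaving two crossed slots 11 mm wide and 12 mm deep, along x and y.
- well (a point): Centre of the mouth of the round well in the feeder's flat aluminium deck, level with the deck top, 80 mm above the table. Well 53 mm in diameter, 2 mm chamfer. z up; +x points to the infeed chute: a steel trough, rails 28 mm high, 97 to 207 mm from the axis, an egg in it. Deck 260 (x) by 220 mm, fixed to the table.
- bar_top (a point): 13 mm below well on its axis: top of the steel drive bar (46 x 6 mm) lying across the well at an angle that is NOT measured (this point's axes are the deck's). A hub slot over it (within about 0.1 rad if centred; at most a quarter turn to search) lets the wheel drop home; otherwise it rests on the bar, 9 mm high. The bar's shaft turns either way, needs about 0.35 N m, stays where left.
- spare_wheel: Bystander: a smaller grey wheel with six slim arms out to 62 mm from the axis, the same square post, standing on its hub; origin under its hub. Leave it.
- egg_tray: Bystander: fibre tray 105 x 155 mm with six eggs, 73 mm tall; origin under its centre.
- oil_jar: Bystander: amber jar, 56 mm in diameter, 100 mm tall; origin under its centre.
- basin: Bystander: green bowl, 170 mm in diameter, 60 mm tall; origin under its centre.
- egg_cup: Bystander: white cup with an egg, 52 mm in diameter, 91 mm tall; origin under its centre.

How it is judged:
By the outcome, as a careful person would: the job done as asked, in the order asked, and still so for the second after the job is handed in, with the robot touching nothing.
It also fails if it takes over 61 s, if anything falls off the work surface, if the arm or the gripper's body presses on something with over 40 N, if the wrist force passes 120 N, or if a joint passes its speed limit or range.

## Working session

There is one attempt and no reset: what is moved stays moved. The work goes in short steps, Python scripts to look and compute and a tool call to move; the robot and the scene stay as the last step left them, time stands still between calls to the robot, and variables do not carry over. Pictures are saved under pics/ and viewed, and the job is handed in when it is done.

Besides the shell and the picture viewer there is one more tool, called in YAML: its name, and indented under it one key for each argument. send_rows: Moves the arm, as the interface text tells. Its arguments: {"type":"object","properties":{"motion":{"type":"array"},"gripper":{"type":"number"},"grip_force":{"type":"number"}},"required":["motion"]}

```bash
mkdir -p pics; ls
python3 - <<'E'
from cell import sensors, read_camera
import cv2,numpy as np
s=sensors.observe()
for k,v in s.items(): print(k,np.round(v,4))
for n in ["scene","top","wrist"]:
    c=read_camera(n); cv2.imwrite(f"pics/{n}0.png",c["frame"][:,:,::-1])
    np.savez(f"{n}0.npz",**c)
    print(n,[k for k in c],c["fx"],c["fy"],c["cx"],c["cy"]); print(np.round(c["extrinsics"],4).tolist())
E
```

```text
pics
time 0.0
qpos [ 1.1990e+00  3.4280e-01  1.5250e+00 -1.0000e-04  1.2754e+00 -1.4600e-01]
qvel [0.0009 0.0002 0.0004 0.0003 0.0011 0.0003]
joint_efforts [ 1.50000e-03 -4.31238e+01 -2.44223e+01  7.19000e-02  5.59000e-02
 -2.00000e-04]
tool_pos [0.1174 0.5113 0.251 ]
tool_rot [-1.5724e+00  2.0000e-04 -2.2580e-01]
contact_force [ 0.2443 -0.2708 -0.1812]
torque [ 0.0305 -0.0666  0.0182]
opening 0.092
scene ['frame', 'fx', 'fy', 'cx', 'cy', 'extrinsics'] 532.071960886698 532.071960886698 311.1918710575359 243.2347872071766
[[0.8122, 0.5829, 0.0221, -0.4562], [-0.381, 0.5013, 0.7769, 0.1025], [0.4418, -0.6394, 0.6292, -1.3872], [0.0, 0.0, 0.0, 1.0]]
top ['frame', 'fx', 'fy', 'cx', 'cy', 'extrinsics'] 597.4423565067574 597.4423565067574 329.93482879213826 241.12751812279967
[[0.0033, -0.9998, 0.0217, 0.0339], [0.9982, 0.0046, 0.0602, -0.5335], [-0.0603, 0.0215, 0.9979, -1.3169], [0.0, 0.0, 0.0, 1.0]]
wrist ['frame', 'fx', 'fy', 'cx', 'cy', 'extrinsics'] 403.1083699303431 403.1083699303431 321.8043423625164 238.04191901586742
[[0.2238, 0.9746, -0.002, -0.5245], [-0.9319, 0.2134, -0.2934, 0.039], [-0.2855, 0.0676, 0.956, -0.3916], [0.0, 0.0, 0.0, 1.0]]
```

View pics/scene0.png

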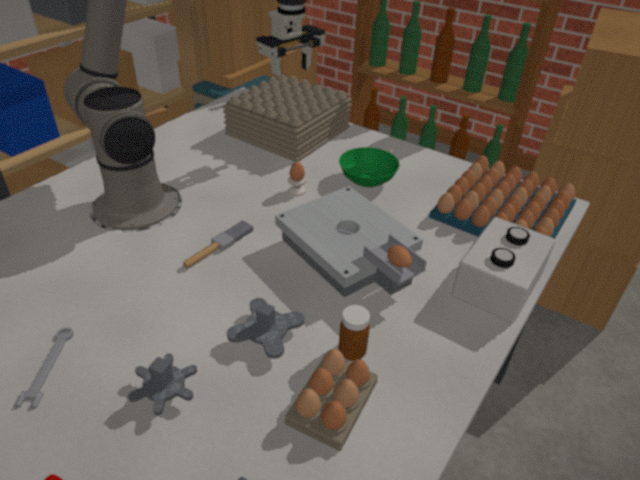

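View pics/top0.png

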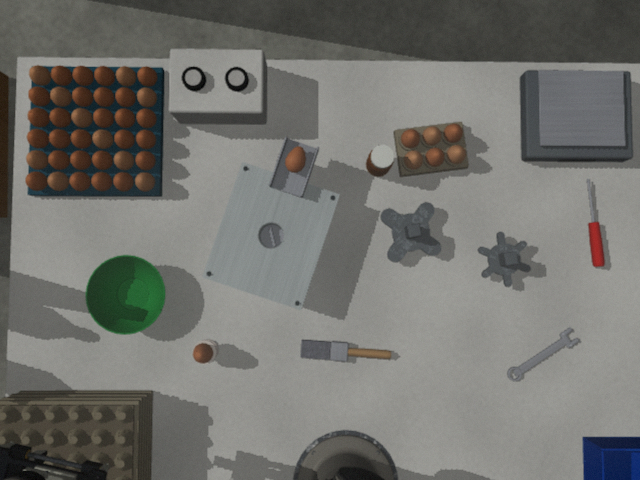

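View pics/wrist0.png

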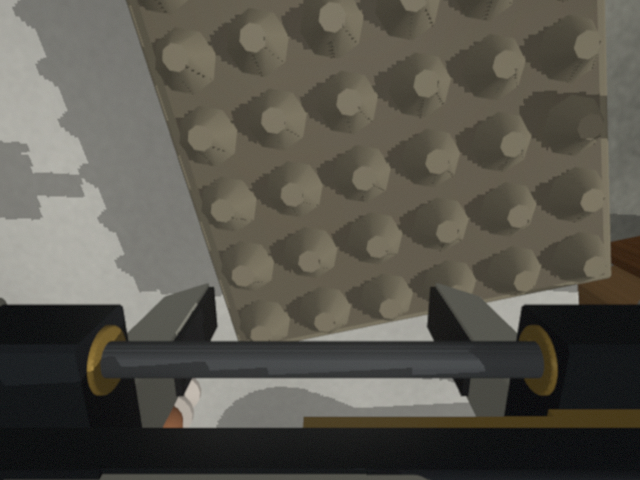

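Run:
```python
import cv2,numpy as np
t=cv2.imread("pics/top0.png"); 
a=cv2.resize(t[190:280,365:455],(400,400),interpolation=cv2.INTER_CUBIC)
b=cv2.resize(t[216:256,250:290],(400,400),interpolation=cv2.INTER_CUBIC)
cv2.imwrite("pics/crop1.png",np.hstack([a,b]))
s=cv2.imread("pics/scene0.png")
a=cv2.resize(s[285:365,215:315],(400,320),interpolation=cv2.INTER_CUBIC)
b=cv2.resize(s[180:300,270:430],(400,320),interpolation=cv2.INTER_CUBIC)
cv2.imwrite("pics/crop2.png",np.hstack([a,b]))
```

```text
(no output)
```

View pics/crop1.png

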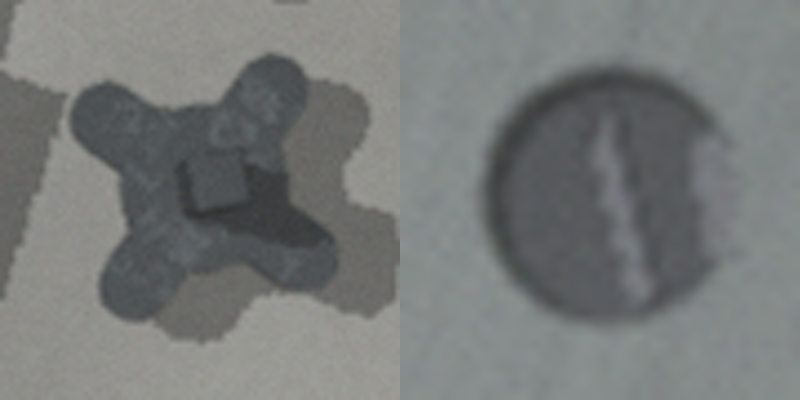

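View pics/crop2.png

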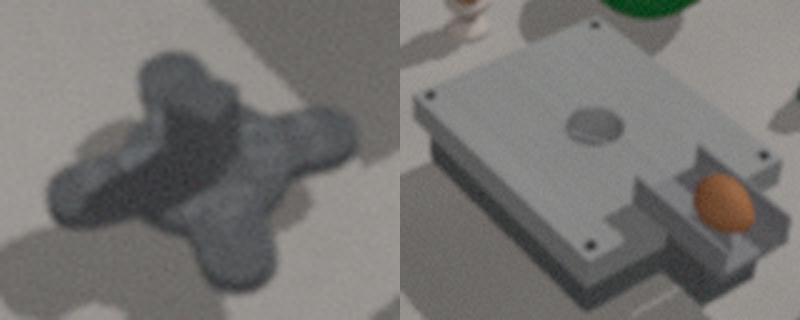

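```bash
cat > h.py <<'E'
import numpy as np,cv2
def load(n): return dict(np.load(n+".npz"))
def ray(c,uv):
    E=c["extrinsics"];R=E[:3,:3];o=-R.T@E[:3,3]
    u,v=uv
    d=np.array([(u-c["cx"])/c["fx"],-(v-c["cy"])/c["fy"],-1.])
    return o,R.T@d
def onz(c,uv,z):
    o,d=ray(c,uv); return o+d*(z-o[2])/d[2]
def proj(c,p):
    p=c["extrinsics"]@np.r_[p,1.]; return np.array([c["cx"]+c["fx"]*p[0]/-p[2],c["cy"]-c["fy"]*p[1]/-p[2]])
def tri(c1,u1,c2,u2):
    o1,d1=ray(c1,u1);o2,d2=ray(c2,u2)
    s=np.linalg.lstsq(np.c_[d1,-d2],o2-o1,rcond=None)[0]
    a=o1+d1*s[0];b=o2+d2*s[1]; return (a+b)/2,np.linalg.norm(a-b)
E
python3 - <<'E'
from h import *
t=load("top0");f=t["frame"]
for u,v in [(412,215),(395,250),(414,232),(440,225),(445,245),(380,200),(430,180),(270,200),(268,230),(262,236),(271,236),(277,236)]: print((u,v),f[v,u])
hsv=cv2.cvtColor(f,cv2.COLOR_RGB2HSV)
for u,v in [(412,215),(395,250),(440,225),(445,245),(430,243)]: print((u,v),hsv[v,u])
# bolts
g=cv2.cvtColor(f,cv2.COLOR_RGB2GRAY)
P=[]
for u,v in [(246,168),(333,198),(209,273),(297,303)]:
    w=g[v-6:v+7,u-6:u+7].astype(float); w=np.clip(np.median(w)-25-w,0,None)
    yy,xx=np.mgrid[-6:7,-6:7]; p=np.array([u+(w*xx).sum()/w.sum(),v+(w*yy).sum()/w.sum()])
    X=onz(t,p,0.08); P.append(X); print(p,X.round(4))
P=np.array(P); print("bolt centre",P.mean(0))
for a,b in [(0,2),(1,3),(1,0),(3,2)]:
    d=P[a]-P[b]; print(np.arctan2(d[1],d[0]),np.linalg.norm(d))
print("well guess",onz(t,(250+20.8*1,216+19.5),.08))
print("bar ends",onz(t,(250+20.5,216+11),.067),onz(t,(250+24,216+30),.067))
E
```

```text
(412, 215) [82 88 86]
(395, 250) [79 83 85]
(414, 232) [77 81 84]
(440, 225) [101 103  98]
(445, 245) [105 107 103]
(380, 200) [151 150 145]
(430, 180) [106 105 102]
(270, 200) [128 134 133]
(268, 230) [82 85 85]
(262, 236) [90 92 95]
(271, 236) [115 117 124]
(277, 236) [86 90 90]
(412, 215) [80 17 88]
(395, 250) [100  18  85]
(440, 225) [ 42  12 103]
(445, 245) [ 45  10 107]
(430, 243) [135   8  65]
[245.39553991 168.14553991] [0.6845 0.2182 0.08  ]
[332.78540146 197.4919708 ] [0.6227 0.0316 0.08  ]
[208.74233129 273.3202454 ] [0.4604 0.2925 0.08  ]
[297.11428571 302.86857143] [0.3988 0.1061 0.08  ]
bolt centre [0.54159657 0.162119   0.08      ]
-0.32031937387508275 0.23617296929898685
-0.3213196834317855 0.23597042638159885
-1.8907159114920333 0.196529310155866
-1.88968299184772 0.19629345247813793
well guess [0.54083742 0.1627936  0.08      ]
bar ends [0.55999532 0.16461182 0.067     ] [0.51925824 0.15676242 0.067     ]
```

Run:
```python
from h import *
t=load("top0");f=t["frame"].astype(int);g=f.mean(2)
b=cv2.GaussianBlur(t["frame"],(3,3),0).astype(int)
roi=np.zeros(g.shape,bool);roi[190:280,370:450]=1
m=(roi&(b.max(2)<96)).astype(np.uint8)
m=cv2.morphologyEx(m,cv2.MORPH_CLOSE,np.ones((5,5)))
m=cv2.morphologyEx(m,cv2.MORPH_OPEN,np.ones((3,3)))
n,l,st,ce=cv2.connectedComponentsWithStats(m);k=1+np.argmax(st[1:,4]);m=(l==k).astype(np.uint8)
c=max(cv2.findContours(m,0,1)[0],key=cv2.contourArea)[:,0]
cen=ce[k];print("centroid",cen,st[k])
X=np.array([onz(t,p,.029) for p in c.astype(float)])[:,:2]
# iterate center using arm tips
C0=onz(t,cen,.029)[:2]
for it in range(5):
    d=X-C0;r=np.hypot(*d.T);a=np.arctan2(d[:,1],d[:,0])
    if it==0: th=np.angle(np.sum(r**8*np.exp(4j*a)))/4
    tips=[]
    for q in range(4):
        dd=np.abs(np.angle(np.exp(1j*(a-th-q*np.pi/2))))<.25
        th_q=th+q*np.pi/2
        # tip extent along direction
        tips.append(((d[dd]@[np.cos(th_q),np.sin(th_q)]).max()))
    C0=C0+np.array([np.cos(th),np.sin(th)])*(tips[0]-tips[2])/2+np.array([-np.sin(th),np.cos(th)])*(tips[1]-tips[3])/2
    sel=r>.055; th=np.angle(np.sum(np.exp(4j*a[sel])))/4
print("C",C0,"arm ang",th,"wheel yaw",th-np.pi/4,np.round(tips,4))
v=t["frame"][:,:,::-1].copy();cv2.drawContours(v,[c[:,None]],-1,(0,0,255),1)
pc=proj(t,np.r_[C0,.032]);print(pc)
cv2.circle(v,tuple(int(round(x)) for x in pc),1,(0,255,255),-1)
o=[v[185:285,360:460]]
cv2.imwrite("pics/m1.png",cv2.resize(o[0],(500,500),interpolation=cv2.INTER_NEAREST))
# post top corners top view crop coordinates estimate
for z in [.078]:
  print(onz(t,(365+218/400*90,190+180/400*90),z))
```

```text
centroid [411.13989387 232.15291848] [ 381  203   60   59 2073]
C [ 0.55357755 -0.14326792] arm ang -0.6173504494034396 wheel yaw -1.402748612800888 [0.076  0.0767 0.076  0.0767]
[411.15762874 231.9239269 ]
[ 0.5531336 -0.1421982  0.078    ]
```

View pics/m1.png

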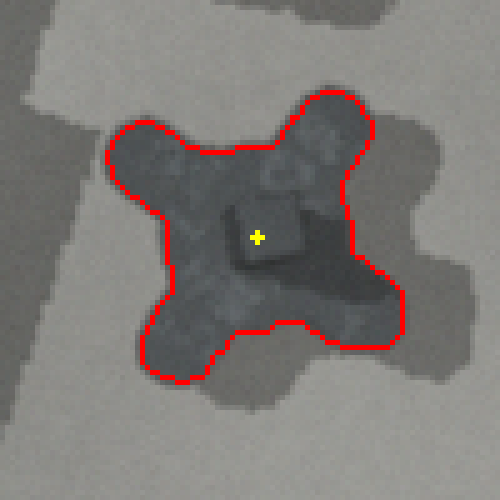

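```bash
cat >> h.py <<'E'
def delta(s,pos,yaw):
    from scipy.spatial.transform import Rotation as Ro
    R=Ro.from_euler("xyz",s["tool_rot"]).as_matrix()
    d=R.T@(np.array(pos)-s["tool_pos"])
    y0=np.arctan2(R[1,0],R[0,0]); 
    return d.round(4), np.degrees(-(yaw-y0)).round(2)
E
python3 -c "
from h import *;from cell import sensors
s=sensors.observe();print(delta(s,[.5534,-.1428,.25],-1.403))"
```

```text
(array([ 0.5714,  0.0017, -0.54  ]), np.float64(67.45))
```

send_rows:
  motion:
    - [[0.57,0,-0.54,67.4],[0.57,0,-0.54,67.4],[0.57,0,-0.54,67.4],[0.57,0,-0.54,67.4],[0.57,0,-0.54,67.4],[0.57,0,-0.54,67.4],[0.57,0,-0.54,67.4],[0.57,0,-0.54,67.4]]
  gripper: 1.0

```text
time: 0.95
tool_pos: [0.3394, 0.1766, 0.2518]
tool_rot: [-1.571, -0.001, -1.408]
contact_force: [1.3, -0.1, 0.3]
opening: 0.092
```

send_rows:
  motion:
    - [[0.35,0,0.1595,0],[0.35,0,0.1595,0],[0.35,0,0.1595,0],[0.35,0,0.1595,0],[0.35,0,0.1595,0],[0.35,0,0.1595,0],[0.35,0,0.1595,0],[0.35,0,0.1595,0]]

```text
time: 1.75
tool_pos: [0.5546, -0.1457, 0.2515]
tool_rot: [-1.571, -0.001, -1.409]
contact_force: [0.1, -0.6, 0.7]
opening: 0.0917
```

Run:
```python
from h import *
from cell import sensors,read_camera
c=read_camera("wrist");cv2.imwrite("pics/w1.png",c["frame"][:,:,::-1]);np.savez("w1.npz",**c)
s=sensors.observe();print(s["time"],s["tool_pos"],s["tool_rot"]);print(delta(s,[.5534,-.1428,.066],-1.403))
print(proj(c,[.5534,-.1428,.078]),proj(c,[.5534,-.1428,.032]))
```

```text
1.8 [ 0.55662946 -0.14956763  0.25099454] [-1.56999959 -0.00373846 -1.41165431]
(array([-0.0079,  0.185 , -0.0023]), np.float64(-0.5))
[318.47612706 215.51301803] [318.88258325 203.08189703]
```

View pics/w1.png

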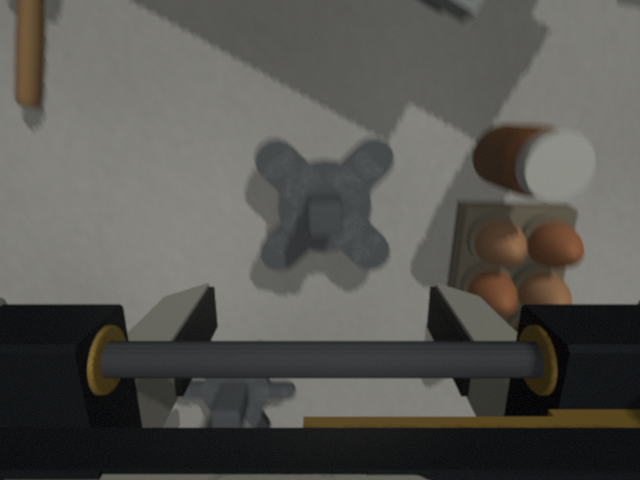

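send_rows:
  motion:
    - [[-0.008,0.08,-0.0023,-0.5],[-0.008,0.1,-0.0023,-0.5],[-0.008,0.1,-0.0023,-0.5],[-0.008,0.1,-0.0023,-0.5]]

```text
time: 2.2
tool_pos: [0.5531, -0.1422, 0.1512]
tool_rot: [-1.571, -0.003, -1.403]
contact_force: [-0.0, 0.1, 0.7]
opening: 0.0918
```

Run:
```python
from h import *
from cell import sensors,read_camera
c=read_camera("wrist");cv2.imwrite("pics/w2.png",c["frame"][:,:,::-1]);np.savez("w2.npz",**c)
s=sensors.observe();print(s["time"],s["tool_pos"],s["tool_rot"]);print(delta(s,[.5534,-.1428,.066],-1.403))
print(proj(c,[.5534,-.1428,.078]),proj(c,[.5534,-.1428,.032]))
```

```text
2.25 [ 0.5542311  -0.14256505  0.15291943] [-1.56796634 -0.00497377 -1.40265297]
(array([-0.0003,  0.0869, -0.0011]), np.float64(0.02))
[318.67478354 265.87119844] [319.20587375 240.51270298]
```

View pics/w2.png

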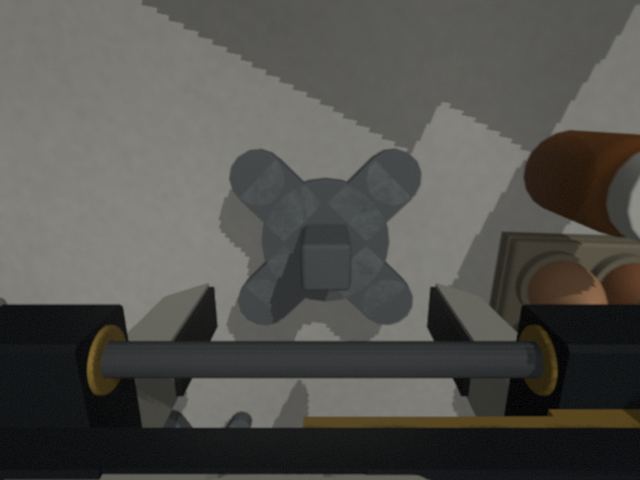

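send_rows:
  motion:
    - [[0,0.05,0.001,0],[0,0.086,0.001,0],[0,0.086,0.001,0],[0,0.086,0.001,0],[0,0.086,0.001,0]]

```text
time: 2.75
tool_pos: [0.5576, -0.1435, 0.0703]
tool_rot: [-1.563, -0.008, -1.402]
contact_force: [0.0, -0.2, -0.0]
opening: 0.0917
```

send_rows:
  motion:
    - [[0,0,0,0],[0,0,0,0],[0,0,0,0],[0,0,0,0],[0,0,0,0],[0,0,0,0]]
  gripper: 0.2
  grip_force: 8

```text
time: 3.35
tool_pos: [0.5575, -0.1434, 0.0702]
tool_rot: [-1.563, -0.008, -1.402]
contact_force: [0.0, -0.4, 0.3]
opening: 0.0482
```

send_rows:
  motion:
    - [[0,0,0,0],[0,0,0,0],[0,0,0,0],[0,0,0,0],[0,0,0,0]]
  gripper: 0.2

```text
time: 3.85
tool_pos: [0.5572, -0.1435, 0.0701]
tool_rot: [-1.564, -0.008, -1.402]
contact_force: [-0.8, -0.0, 0.1]
opening: 0.0276
```

send_rows:
  motion:
    - [[0,0,0,0],[0,0,0,0],[0,0,0,0]]
  gripper: 0.6

```text
time: 4.15
tool_pos: [0.5574, -0.1435, 0.0701]
tool_rot: [-1.563, -0.008, -1.402]
contact_force: [0.2, 1.3, -0.7]
opening: 0.0476
```

send_rows:
  motion:
    - [[0,0,0,-8],[0,0,0,-16],[0,0,0,-24],[0,0,0,-32],[0,0,0,-40],[0,0,0,-48],[0,0,0,-56],[0,0,0,-64]]
  gripper: 0.75

```text
time: 4.95
tool_pos: [0.5575, -0.1435, 0.0702]
tool_rot: [-1.575, -0.01, -0.28]
contact_force: [0.1, 0.3, 0.2]
opening: 0.0691
```

send_rows:
  motion:
    - [[0,0.002,0,-8],[0,0.004,0,-16],[0,0.004,0,-25.5],[0,0.004,0,-25.5],[0,0.004,0,-25.5],[0,0.004,0,-25.5]]

```text
time: 5.55
tool_pos: [0.5576, -0.1435, 0.0662]
tool_rot: [-1.579, -0.008, 0.163]
contact_force: [0.2, 0.2, -0.3]
opening: 0.0691
```

Square up by gripping; then firm grip.

send_rows:
  motion:
    - [[0,0,0,0],[0,0,0,0],[0,0,0,0],[0,0,0,0],[0,0,0,0],[0,0,0,0],[0,0,0,0],[0,0,0,0]]
  gripper: 0.2
  grip_force: 10

```text
time: 6.35
tool_pos: [0.5576, -0.1434, 0.0663]
tool_rot: [-1.579, -0.008, 0.162]
contact_force: [-0.5, 0.7, 1.1]
opening: 0.028
```

send_rows:
  motion:
    - [[0,0,0,0],[0,0,0,0]]
  grip_force: 40

```text
time: 6.55
tool_pos: [0.5576, -0.1434, 0.0662]
tool_rot: [-1.579, -0.008, 0.162]
contact_force: [-0.5, 1.4, 0.4]
opening: 0.0279
```

Run:
```python
from h import *
from cell import sensors,read_camera
for n in ["wrist","top","scene"]:
    c=read_camera(n);cv2.imwrite(f"pics/{n}3.png",c["frame"][:,:,::-1]);np.savez(f"{n}3.npz",**c)
s=sensors.observe();print(s["time"],s["tool_pos"],s["tool_rot"],s["opening"],s["contact_force"])
```

```text
6.7 [ 0.55762652 -0.14342579  0.06629024] [-1.57859822 -0.00779126  0.1623944 ] 0.027996604487112265 [-0.57958873  0.62930506  0.04061824]
```

View pics/wrist3.png

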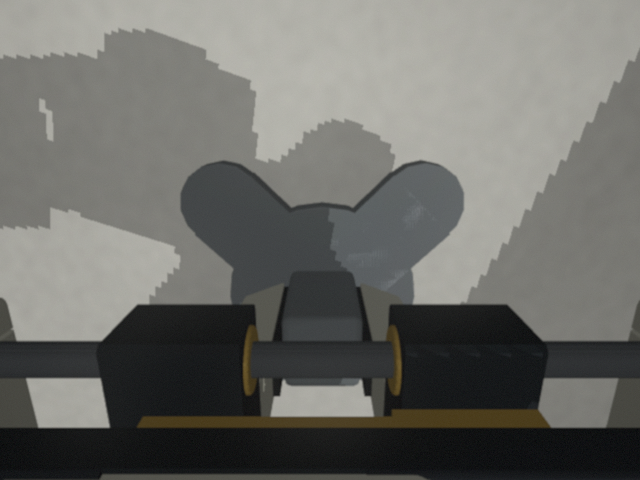

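View pics/top3.png

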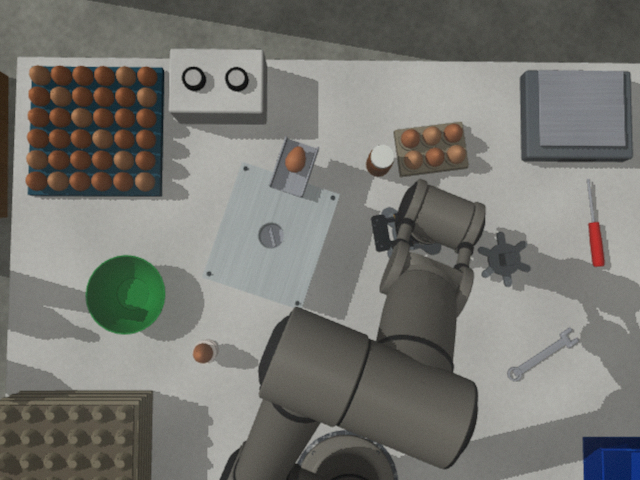

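```bash
cat > armfit.py <<'E'
from h import *
from scipy.optimize import least_squares
def armfit(c,zt,thr,dbg=None,yaw=None):
    f=cv2.GaussianBlur(c["frame"],(5,5),0).astype(int)
    m=(f.max(2)<thr).astype(np.uint8)
    m[275:]=0
    n,l,st,ce=cv2.connectedComponentsWithStats(m)
    k=l[220,400] if l[220,400] else l[220,220]
    m=(l==k).astype(np.uint8)
    ct=max(cv2.findContours(m,0,1)[0],key=cv2.contourArea)[:,0].astype(float)
    L=ct[(ct[:,0]<250)&(ct[:,1]<205)];R=ct[(ct[:,0]>395)&(ct[:,1]<205)]
    out=[]
    for P in (L,R):
        X=np.array([onz(c,p,zt)[:2] for p in P])
        r=least_squares(lambda q:np.hypot(X[:,0]-q[0],X[:,1]-q[1])-q[2],[*X.mean(0),.015],loss="soft_l1",f_scale=.001)
        out.append(r.x)
    if dbg:
        v=c["frame"][:,:,::-1].copy()
        for p in np.vstack([L,R]).astype(int): cv2.circle(v,tuple(int(a) for a in p),1,(0,0,255),-1)
        cv2.imwrite(dbg,v)
    a,b=np.array(out)
    d=a[:2]-b[:2];h=np.linalg.norm(d)/2   # centers at D*(1,1)/sqrt2,(1,-1)/sqrt2 -> half sep = D/sqrt2
    mid=(a[:2]+b[:2])/2
    fw=np.array([d[1],-d[0]])/np.linalg.norm(d)
    return out,mid-fw*h,np.arctan2(fw[1],fw[0]),h*2**.5+(a[2]+b[2])/2
E
python3 - <<'E'
from armfit import *
c=load("wrist3")
for th in (105,115): 
    o=armfit(c,.032,th,"pics/af.png"); print(th,np.round(o[0],4),o[1],o[2],o[3])
E
```

```text
105 [[ 0.5254 -0.1908  0.0196]
 [ 0.5112 -0.1109  0.0182]] [ 0.55821438 -0.14380078] -2.9660183239772393 0.0762523375408705
115 [[ 0.5251 -0.191   0.0196]
 [ 0.5117 -0.1107  0.0189]] [ 0.55856499 -0.14409522] -2.9757897581979265 0.07678415074804032
```

View pics/af.png

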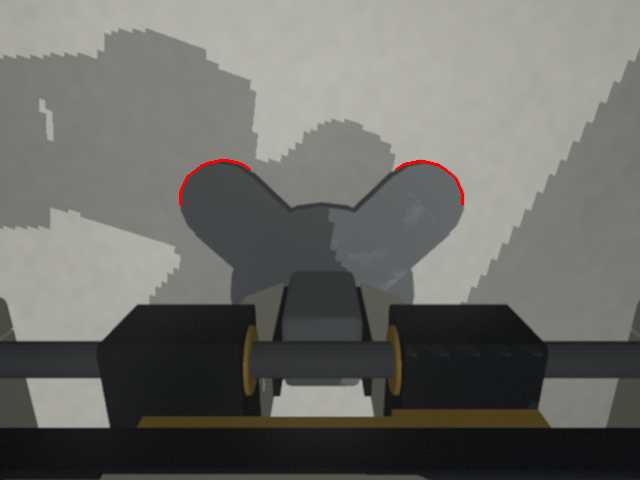

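send_rows:
  motion:
    - [[0,-0.03,0,0],[0,-0.08,0,0],[0,-0.13,0,0],[0,-0.18,0,0],[0.003,-0.205,0.05,0],[0.006,-0.205,0.1,0],[0.008,-0.205,0.15,0],[0.008,-0.205,0.154,0]]

```text
time: 7.5
tool_pos: [0.5375, 0.0156, 0.2702]
tool_rot: [-1.577, -0.007, 0.167]
contact_force: [0.3, -1.4, -2.3]
opening: 0.0276
```

send_rows:
  motion:
    - [[0,0,0,0],[0,0,0,0],[0,0,0,0]]

```text
time: 7.8
tool_pos: [0.5377, 0.0143, 0.2698]
tool_rot: [-1.577, -0.007, 0.165]
contact_force: [-0.4, -0.3, -2.0]
opening: 0.0281
```

Run:
```python
from h import *
from cell import sensors,read_camera
s=sensors.observe();print(s["time"],s["tool_pos"],s["tool_rot"],s["opening"],s["contact_force"])
for n in ["wrist"]:
    c=read_camera(n);cv2.imwrite(f"pics/{n}4.png",c["frame"][:,:,::-1]);np.savez(f"{n}4.npz",**c)
s=sensors.observe();print(s["time"],s["tool_pos"],s["tool_rot"],s["opening"],s["contact_force"])
w=load("w2");print("post by w2",onz(w,(326,264),.078))
```

```text
7.8 [0.53771459 0.01432591 0.2698334 ] [-1.57701551 -0.00671632  0.1652694 ] 0.028065644767900723 [-0.44959522 -0.28915163 -2.01272044]
7.85 [0.53773647 0.01419907 0.26986172] [-1.57690573 -0.0067713   0.1648114 ] 0.02753067892828277 [-0.24159412  0.48909    -2.11459466]
post by w2 [ 0.55717381 -0.1410471   0.078     ]
```

View pics/wrist4.png

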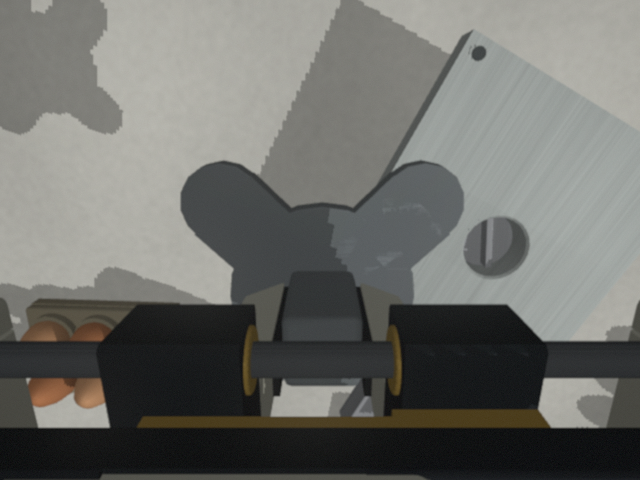

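Run:
```python
from h import *
c=load("wrist4");f=c["frame"]
z=cv2.resize(f[205:285,455:545],(720,640)[:2],interpolation=cv2.INTER_CUBIC)[:,:,::-1]
cv2.imwrite("pics/z4.png",cv2.resize(z,(675,600)))
g=cv2.GaussianBlur(f,(3,3),0).mean(2)
# radial edge search from centre
cen=np.array([496.,246.])
for it in range(3):
    P=[]
    for a in np.arange(0,2*np.pi,.1):
        rr=np.arange(22,42,.25)
        xs=cen[0]+rr*np.cos(a);ys=cen[1]+rr*np.sin(a)
        pr=cv2.remap(g.astype(np.float32),xs.astype(np.float32)[None],ys.astype(np.float32)[None],1)[0]
        gr=np.gradient(pr); i=np.argmax(gr)
        if gr[i]>1.2:P.append((xs[i],ys[i]))
    P=np.array(P)
    (u,v),ax,an=cv2.fitEllipse(P.astype(np.float32)); cen=np.array([u,v])
print(cen,ax,an,len(P))
X=np.array([onz(c,p,.08)[:2] for p in P])
from scipy.optimize import least_squares
for z in (.08,.078):
  X=np.array([onz(c,p,z)[:2] for p in P])
  r=least_squares(lambda q:np.hypot(X[:,0]-q[0],X[:,1]-q[1])-q[2],[*X.mean(0),.027],loss="soft_l1",f_scale=.0007);print(z,r.x,np.std(r.fun))
print("bolt",onz(c,(479,53),.08))
```

```text
[496.28411865 246.78408813] (59.62070846557617, 66.99007415771484) 63.306888580322266 63
0.08 [0.5444792  0.16268251 0.02737416] 0.0005832985245182924
0.078 [0.54500107 0.16367806 0.02754394] 0.0005869259229614918
bolt [0.40146233 0.10644242 0.08      ]
```

View pics/z4.png

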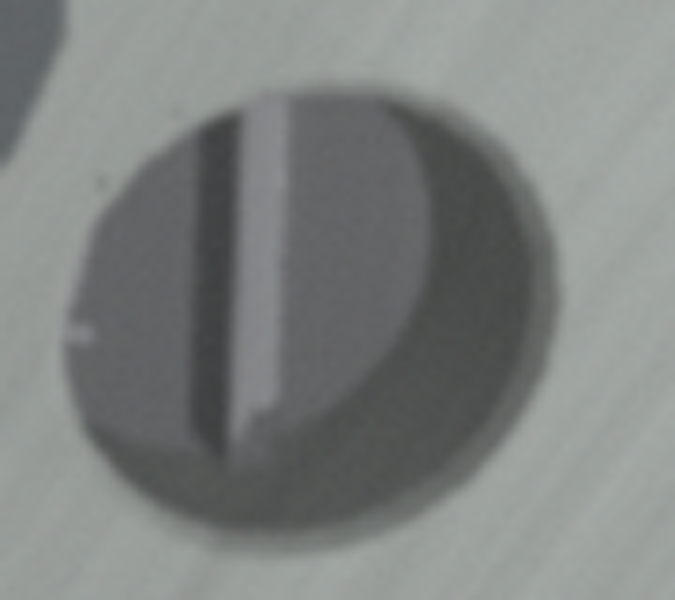

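Run:
```python
from h import *
from cell import sensors
c=load("wrist4")
for a,b in [((487.7,218.3),(485.4,266.3)),((493.7,218.3),(492.1,259.7))]:
    A=onz(c,a,.067);B=onz(c,b,.067);print(A,B,np.arctan2(*(A-B)[[1,0]]))
s=sensors.observe();print(delta(s,[.5442,.163,.27],.165),delta(s,[.5442,.163,.165],.165))
```

```text
[0.52349848 0.15429222 0.067     ] [0.56645101 0.16488591 0.067     ] -2.8997813757569526
[0.52264506 0.15935045 0.067     ] [0.55940948 0.16893841 0.067     ] -2.8864805453043916
(array([ 0.0308, -0.0008,  0.1457]), np.float64(-0.01)) (array([0.0301, 0.1042, 0.1464]), np.float64(-0.01))
```

send_rows:
  motion:
    - [[0.01,0,0.05,-1],[0.02,0,0.1,-2],[0.03,0,0.14,-3],[0.0305,0.04,0.146,-4],[0.0302,0.08,0.1464,-4],[0.03,0.1,0.1464,-4],[0.03,0.104,0.1464,-4],[0.03,0.104,0.1464,-4]]

```text
time: 8.65
tool_pos: [0.5446, 0.1621, 0.165]
tool_rot: [-1.577, -0.006, 0.233]
contact_force: [-0.1, 0.1, -1.8]
opening: 0.0279
```

send_rows:
  motion:
    - [[0,0,0,0],[0,0,0,0]]

```text
time: 8.85
tool_pos: [0.5457, 0.1617, 0.1666]
tool_rot: [-1.578, -0.009, 0.232]
contact_force: [-0.9, -0.5, -2.3]
opening: 0.0279
```

Run:
```python
from h import *
from cell import sensors,read_camera
for n in ["wrist","scene"]:
    c=read_camera(n);cv2.imwrite(f"pics/{n}5.png",c["frame"][:,:,::-1]);np.savez(f"{n}5.npz",**c)
s=sensors.observe();print(s["time"],s["tool_pos"],s["tool_rot"],s["opening"],s["contact_force"])
print(delta(s,[.5442,.163,.148],.24))
cv2.imwrite("pics/sc5.png",cv2.resize(c["frame"][120:300,240:460,::-1],(780,638))[:600])
```

```text
8.95 [0.54521765 0.16197836 0.16618169] [-1.57760041 -0.00781507  0.23282665] 0.02793816548113937 [ 0.33822059  0.11956376 -1.61798469]
(array([-0.0009,  0.0182,  0.0014]), np.float64(-0.41))
```

View pics/sc5.png

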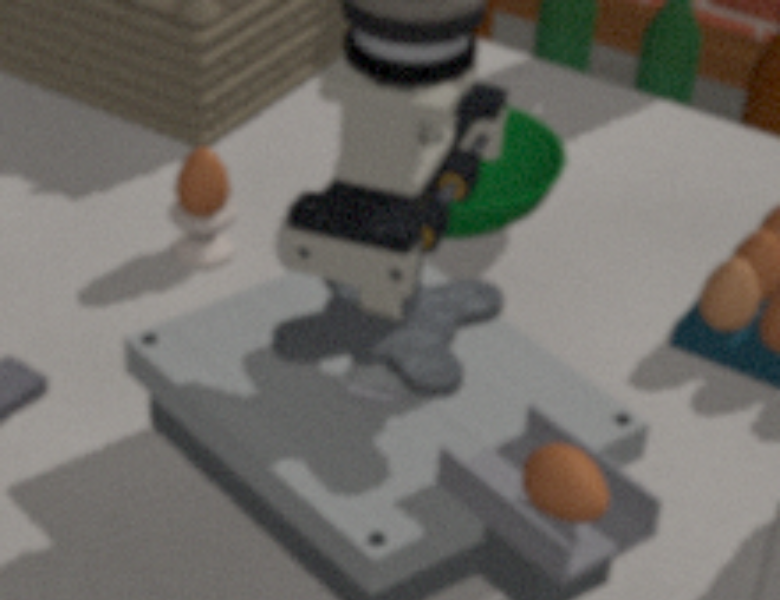

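View pics/wrist5.png

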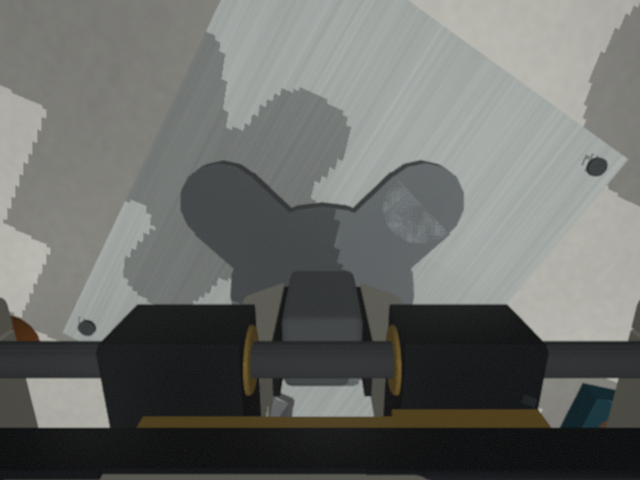

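Run:
```python
from h import *
c=load("wrist5");g=c["frame"].mean(2);P=[]
for u,v in [(87,327),(597,166)]:
    w=g[v-14:v+15,u-14:u+15]; w=np.clip(75-w,0,None);yy,xx=np.mgrid[-14:15,-14:15]
    p=(u+(w*xx).sum()/w.sum(),v+(w*yy).sum()/w.sum());X=onz(c,p,.08);P.append(X);print(p,X)
A,B=P;d=B-A;d/=1;print(np.linalg.norm(d));ya=np.arctan2(d[1],d[0])-np.pi/2;print("yaw",ya)
print("well",(A+B)[:2]/2+.118*np.array([np.cos(ya),np.sin(ya)]))
```

```text
(np.float64(86.90501112128746), np.float64(326.9751406515766)) [0.62664336 0.03070996 0.08      ]
(np.float64(595.4785745047373), np.float64(166.13285960378983)) [0.46317014 0.29219947 0.08      ]
0.3083832981558466
yaw 0.5587155470067446
well [0.64496328 0.22400622]
```

send_rows:
  motion:
    - [[-0.0006,0.008,0.0002,0],[-0.0006,0.016,0.0002,0],[-0.0006,0.02,0.0002,0],[-0.0006,0.023,0.0002,0],[-0.0006,0.025,0.0002,0]]

```text
time: 9.45
tool_pos: [0.5447, 0.1619, 0.1406]
tool_rot: [-1.578, -0.007, 0.233]
contact_force: [0.1, 0.2, -2.2]
opening: 0.0279
```

Run:
```python
from cell import sensors
s=sensors.observe();print(s["time"],s["tool_pos"],s["tool_rot"],s["opening"],s["contact_force"],s["torque"])
```

```text
9.45 [0.54468119 0.16193925 0.14062779] [-1.57756602 -0.00711309  0.23294379] 0.027896072551740682 [ 0.06729745  0.20780539 -2.22556274] [0.03650123 0.06077263 0.04940516]
```

send_rows:
  motion:
    - [[0,0.003,0,0],[0,0.006,0,0],[0,0.009,0,0],[0,0.01,0,0]]

```text
time: 9.85
tool_pos: [0.5443, 0.162, 0.1307]
tool_rot: [-1.577, -0.006, 0.233]
contact_force: [-2.5, -0.1, -0.8]
opening: 0.0275
```

send_rows:
  motion:
    - [[0,0.002,0,0],[0,0.004,0,0],[0,0.0055,0,0],[0,0.0055,0,0]]

```text
time: 10.25
tool_pos: [0.5442, 0.162, 0.1247]
tool_rot: [-1.577, -0.006, 0.233]
contact_force: [-1.0, 0.3, -2.4]
opening: 0.0282
```

send_rows:
  motion:
    - [[0,0.001,0,0],[0,0.002,0,0],[0,0.002,0,0]]

```text
time: 10.55
tool_pos: [0.5442, 0.1619, 0.1243]
tool_rot: [-1.577, -0.006, 0.233]
contact_force: [-6.4, -2.1, 10.2]
opening: 0.0278
```

Run:
```python
from h import *
from cell import sensors,read_camera
for n in ["wrist","scene"]:
    c=read_camera(n);cv2.imwrite(f"pics/{n}6.png",c["frame"][:,:,::-1]);np.savez(f"{n}6.npz",**c)
s=sensors.observe();print(s["time"],s["tool_pos"],s["tool_rot"],s["opening"],s["contact_force"])
cv2.imwrite("pics/sc6.png",cv2.resize(c["frame"][120:300,240:460,::-1],(780,638))[:600])
```

```text
10.65 [0.54417922 0.16184685 0.12428727] [-1.57708286 -0.0066033   0.2326673 ] 0.027718613714278518 [-5.36984252 -2.86904533 10.66216497]
```

View pics/sc6.png

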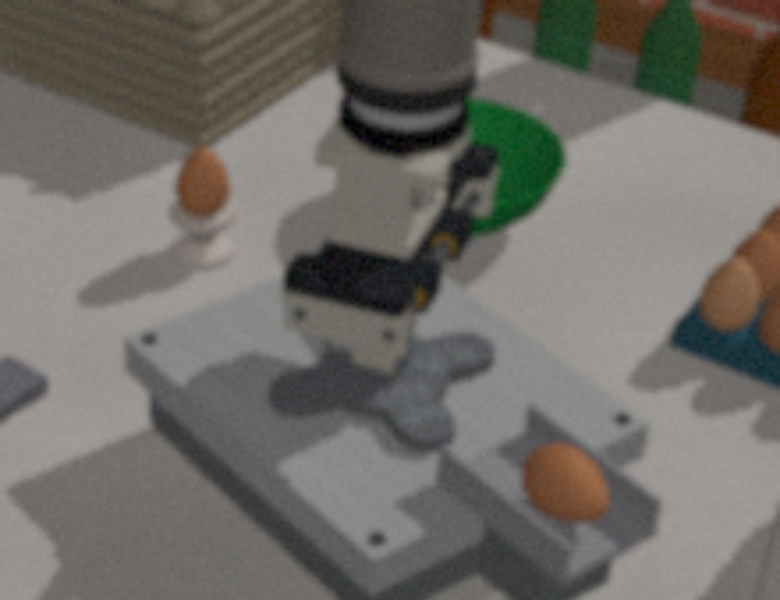

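View pics/wrist6.png

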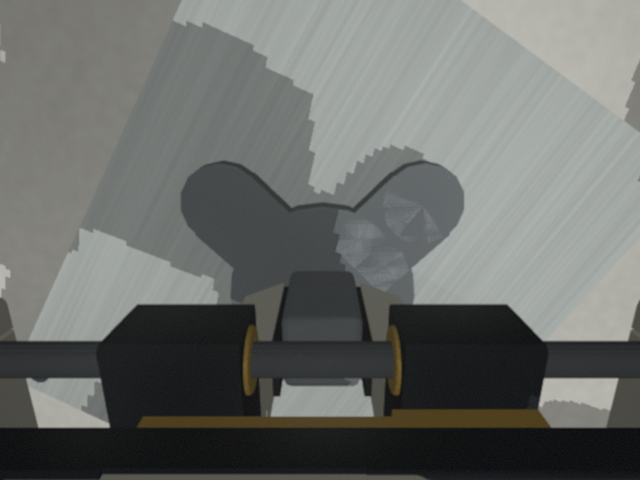

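send_rows:
  motion:
    - [[0.0003,-0.0008,0.0002,2],[0.0003,-0.0008,0.0002,5],[0.0003,-0.0008,0.0002,8],[0.0003,-0.0008,0.0002,11],[0.0003,-0.0008,0.0002,14],[0.0003,-0.0008,0.0002,16],[0.0003,-0.0008,0.0002,16]]
  grip_force: 48

```text
time: 11.35
tool_pos: [0.5442, 0.1622, 0.1251]
tool_rot: [-1.575, -0.008, -0.046]
contact_force: [-2.6, 0.4, -0.0]
opening: 0.0281
```

Run:
```python
from h import *
from armfit import armfit
from cell import sensors,read_camera
s=sensors.observe();print(s["time"],s["tool_pos"],s["tool_rot"],s["opening"],s["contact_force"],s["torque"])
c=read_camera("wrist");cv2.imwrite("pics/w7.png",c["frame"][:,:,::-1]);np.savez("w7.npz",**c)
```

```text
11.35 [0.54419851 0.16220502 0.12512885] [-1.57514658 -0.00764984 -0.04625489] 0.02814530326310057 [-2.6420606   0.42430739 -0.04273646] [0.09673846 0.51168113 0.19998872]
```

View pics/w7.png

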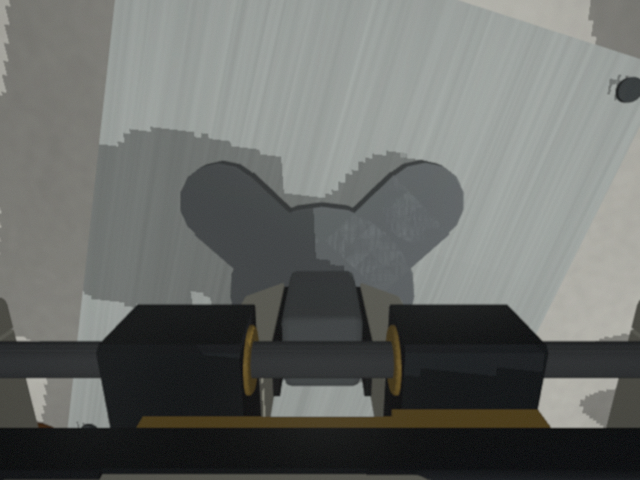

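send_rows:
  motion:
    - [[0,0,0,3],[0,0,0,6],[0,0,0,9],[0,0,0,12],[0,0,0,14.5],[0,0.0005,0,15.7],[0,0.0005,0,15.7],[0,0.0005,0,15.7]]

```text
time: 12.2
tool_pos: [0.5442, 0.1618, 0.125]
tool_rot: [-1.573, -0.009, -0.318]
contact_force: [-3.4, -4.3, 5.3]
opening: 0.0277
```

Run:
```python
from h import *
from cell import sensors,read_camera
s=sensors.observe();print(s["time"],s["tool_pos"],s["tool_rot"],s["opening"],s["contact_force"],s["torque"])
c=read_camera("wrist");cv2.imwrite("pics/w8.png",c["frame"][:,:,::-1]);np.savez("w8.npz",**c)
c=read_camera("scene");cv2.imwrite("pics/s8.png",cv2.resize(c["frame"][120:300,240:460,::-1],(780,638))[:600]);np.savez("s8.npz",**c)
```

```text
12.2 [0.54422511 0.16179346 0.12500407] [-1.57343409 -0.00888408 -0.31820309] 0.027698966603930904 [-3.42710605 -4.26880347  5.27123552] [-0.78145432  0.77914001  0.30315114]
```

View pics/w8.png

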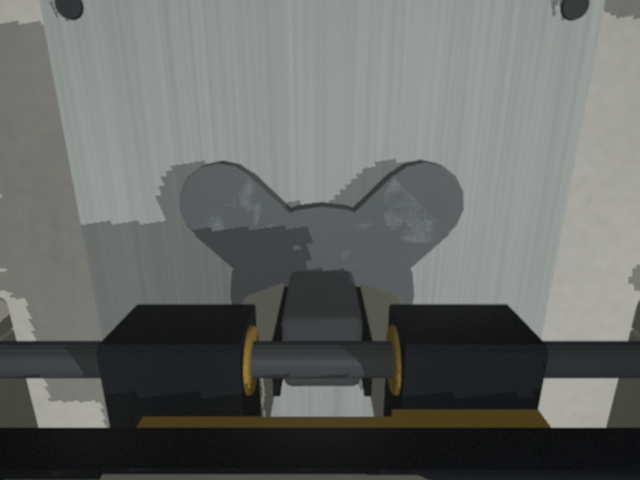

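View pics/s8.png

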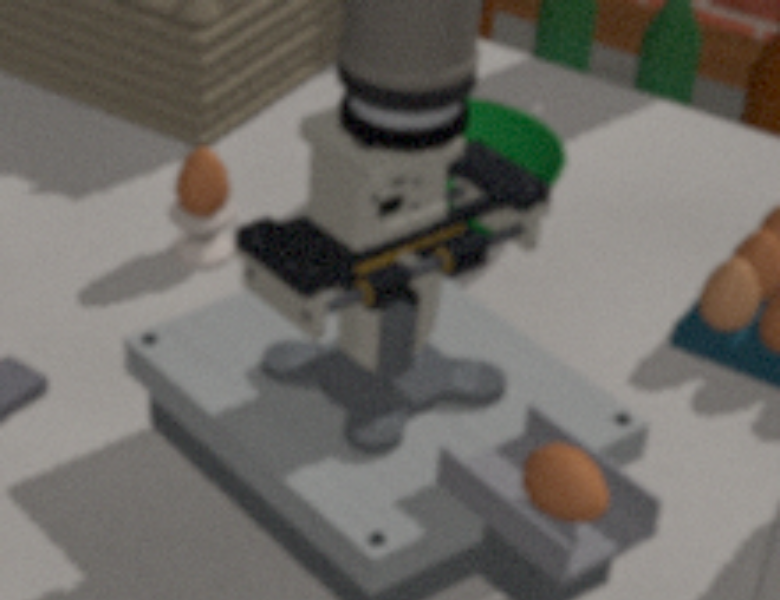

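Run:
```python
from h import *
c=load("w8");g=c["frame"].mean(2)
B=[]
for u,v in [(69,7),(574,7)]:
    w=g[0:24,u-16:u+17];ys,xs=np.nonzero(w<60);q=(u-16+(xs.min()+xs.max())/2,ys.max());B.append(onz(c,q,.08));print(q)
d=B[1]-B[0];print("deck yaw",np.arctan2(d[1],d[0])-np.pi/2,np.linalg.norm(d))
# arm arcs left/right extents at disc top
f=cv2.GaussianBlur(c["frame"],(5,5),0).mean(2)
A=[]
for u0,u1 in [(181,250),(395,463)]:
    # top edge of tips: subpixel row for columns
    pts=[]
    for u in range(u0+25,u1-15 if u0<300 else u1-25):
        col=f[140:190,u];gr=np.gradient(col);i=np.argmin(gr);pts.append((u,140+i))
    pts=np.array(pts,float);p=np.polyfit(pts[:,0],pts[:,1],2);a=-p[1]/2/p[0];A.append((a,np.polyval(p,a)))
print(A)
X=[onz(c,a,.112-.01+0) for a in A];d=X[1]-X[0];print("wheel yaw",np.arctan2(d[1],d[0])-np.pi/2,np.linalg.norm(d))
```

```text
(np.float64(69.0), np.int64(18))
(np.float64(574.0), np.int64(19))
deck yaw -0.320544022335441 0.19937859718514073
[(np.float64(221.97872340425548), np.float64(160.56268306674167)), (np.float64(373.5322580644002), np.float64(154.84927875011203))]
wheel yaw -0.2806279867513046 0.05793408453868983
```

send_rows:
  motion:
    - [[0,0,0,0],[0,0,0,0],[0,0,0,0]]
  grip_force: 5

```text
time: 12.6
tool_pos: [0.5445, 0.1618, 0.1248]
tool_rot: [-1.573, -0.009, -0.319]
contact_force: [-0.2, -1.8, -0.5]
opening: 0.0283
```

send_rows:
  motion:
    - [[0,0,0,0],[0,0,0,0],[0,0,0,0],[0,0,0,0],[0,0,0,0],[0,0,0,0]]
  gripper: 0.8

```text
time: 13.2
tool_pos: [0.5445, 0.1619, 0.1249]
tool_rot: [-1.573, -0.009, -0.318]
contact_force: [0.0, -0.1, 0.0]
opening: 0.0707
```

send_rows:
  motion:
    - [[0,-0.03,0,0],[0,-0.07,0,0],[0,-0.1,0,0],[0,-0.12,0,0],[0,-0.12,0,0]]

```text
time: 13.7
tool_pos: [0.5449, 0.1628, 0.2482]
tool_rot: [-1.57, -0.015, -0.318]
contact_force: [-0.2, 1.5, 0.2]
opening: 0.0734
```

Run:
```python
from h import *
from cell import sensors,read_camera
s=sensors.observe();print(s["time"],s["tool_pos"],s["tool_rot"],s["opening"],s["contact_force"])
c=read_camera("wrist");cv2.imwrite("pics/w9.png",c["frame"][:,:,::-1]);np.savez("w9.npz",**c)
c=read_camera("scene");cv2.imwrite("pics/s9.png",cv2.resize(c["frame"][120:300,240:460,::-1],(780,638))[:600]);np.savez("s9.npz",**c)
```

```text
13.7 [0.54485731 0.16278464 0.24817043] [-1.56998068 -0.01512052 -0.3184234 ] 0.07341378895303532 [-0.22533233  1.50105538  0.16955286]
```

View pics/w9.png

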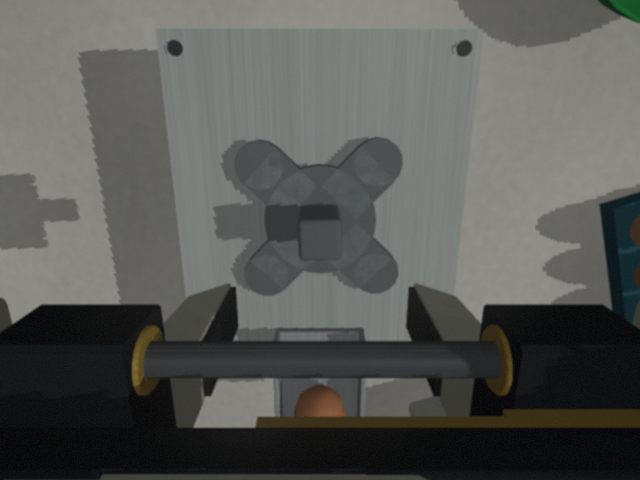

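View pics/s9.png

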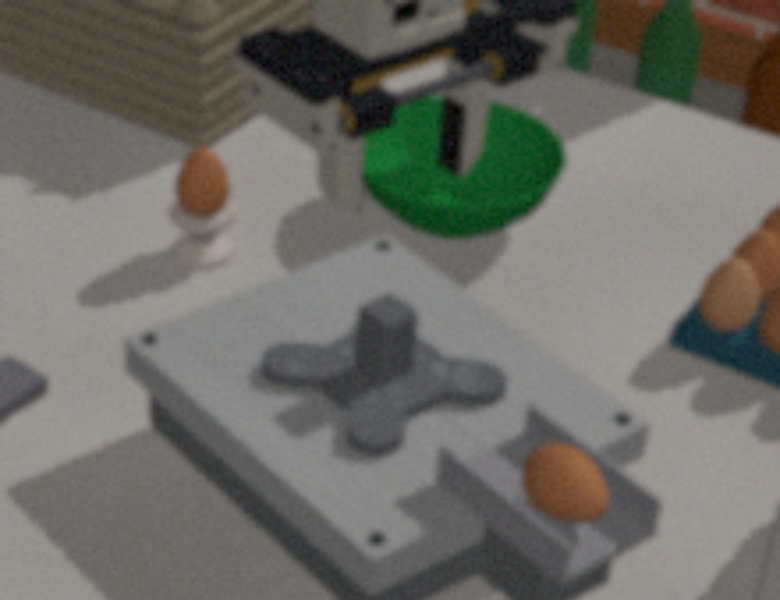

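Run:
```python
from h import *
c=load("w9");f=c["frame"];b=cv2.GaussianBlur(f,(3,3),0)
for p in [(320,185),(365,165),(265,270),(228,170),(225,225),(300,230),(245,260),(410,250)]: print(p,b[p[1],p[0]])
g=b.mean(2)
B=[]
for u,v in [(175,48),(463,48)]:
    w=g[v-12:v+13,u-12:u+13];w=np.clip(75-w,0,None);yy,xx=np.mgrid[-12:13,-12:13]
    q=(u+(w*xx).sum()/w.sum(),v+(w*yy).sum()/w.sum());B.append(onz(c,q,.08));print(q)
d=B[1]-B[0];print("deck yaw",np.arctan2(d[1],d[0])-np.pi/2,np.linalg.norm(d))
cv2.imwrite("pics/z9.png",cv2.resize(f[125:305,200:440,::-1],(800,600),interpolation=cv2.INTER_CUBIC))
```

```text
(320, 185) [74 78 80]
(365, 165) [84 88 89]
(265, 270) [81 85 86]
(228, 170) [88 91 90]
(225, 225) [87 90 89]
(300, 230) [59 62 63]
(245, 260) [85 88 87]
(410, 250) [122 126 123]
(np.float64(174.43443600059604), np.float64(47.547235881388765))
(np.float64(463.6311062431544), np.float64(47.98959474260679))
deck yaw -0.31971364650160083 0.19659986942615312
```

View pics/z9.png

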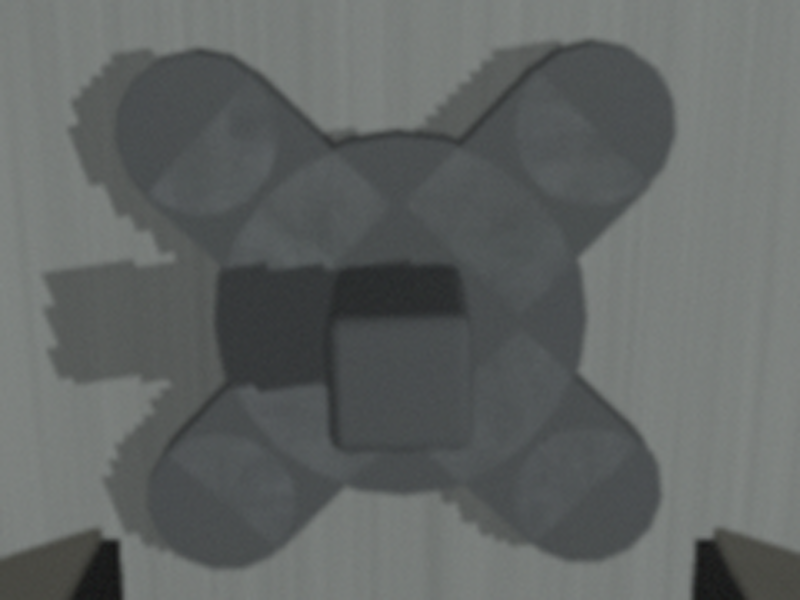

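Run:
```python
from h import *
c=load("w9");k=.3
Z=lambda x,y:(200+x*k+ -.35,125+y*k-.35)
f=cv2.GaussianBlur(c["frame"],(3,3),0).mean(2)
# subpixel circle fits on arm tips using radial gradient, top-surface edge
from scipy.optimize import least_squares
C=[]
for name,ctr,rng in [("UL",(197,125),(-170,-60)),("UR",(597,120),(-120,0)),("LL",(222,492),(60,110)),("LR",(585,485),(0,110))]:
    u,v=Z(*ctr);P=[]
    for a in np.radians(np.arange(rng[0],rng[1],4)):
        rr=np.arange(14,32,.2);xs=(u+rr*np.cos(a)).astype(np.float32);ys=(v+rr*np.sin(a)).astype(np.float32)
        pr=cv2.remap(f.astype(np.float32),xs[None],ys[None],1)[0];gr=np.gradient(pr);i=np.argmax(gr);P.append((xs[i],ys[i]))
    X=np.array([onz(c,p,.09)[:2] for p in P])
    r=least_squares(lambda q:np.hypot(X[:,0]-q[0],X[:,1]-q[1])-.0178,X.mean(0),loss="soft_l1",f_scale=.0007);C.append(r.x);print(name,r.x.round(4),np.std(r.fun).round(5))
C=np.array(C);UL,UR,LL,LR=C
print("centre",C.mean(0))
print("sep",[np.linalg.norm(a-b).round(4) for a,b in((UL,UR),(LL,LR),(UL,LL),(UR,LR),(UL,LR),(UR,LL))])
for a,b in((UL,UR),(LL,LR)): d=b-a;print("yaw",np.arctan2(d[1],d[0])-np.pi/2)
for a,b in((UL,LL),(UR,LR)): d=b-a;print("yaw",np.arctan2(d[1],d[0]))
for a,b,o in((UL,LR,-np.pi/4),(LL,UR,-3*np.pi/4)): d=b-a;print("diag",np.arctan2(d[1],d[0]))
p=[onz(c,Z(*q),.136)[:2] for q in ((334,320),(466,316),(469,447),(336,448))]
for a,b in((0,1),(3,2)): d=p[b]-p[a];print("post yaw",np.arctan2(d[1],d[0])-np.pi/2)
for a,b in((0,3),(1,2)): d=p[b]-p[a];print("post yaw",np.arctan2(d[1],d[0]))
print(np.mean(p,0))
```

```text
UL [0.492 0.133] 0.00201
UR [0.5168 0.2137] 0.00024
LL [0.5737 0.1083] 0.00028
LR [0.5984 0.1894] 0.00027
centre [0.54524981 0.16107649]
sep [np.float64(0.0844), np.float64(0.0848), np.float64(0.0854), np.float64(0.0851), np.float64(0.1204), np.float64(0.1198)]
yaw -0.2982314852954877
yaw -0.29543802731733715
yaw -0.29425788965289956
yaw -0.29011915396911325
diag 0.4871498240790044
diag 2.065454447295872
post yaw -0.28701179349984907
post yaw -0.3103812079181967
post yaw -0.32004607482918057
post yaw -0.2827633392796413
[0.54535317 0.16198397]
```

send_rows:
  motion:
    - [[0,0,0,0],[0,0,0,0],[0,0,0,0]]

```text
time: 14.1
tool_pos: [0.543, 0.1624, 0.2435]
tool_rot: [-1.574, -0.008, -0.319]
contact_force: [-0.3, 0.4, -0.0]
opening: 0.0738
```

Run:
```python
from h import *
from cell import sensors,read_camera
s=sensors.observe();print(s["time"],s["tool_pos"],s["tool_rot"])
print(delta(s,[.5445,.162,.126],-.300))
c=read_camera("wrist");np.savez("w10.npz",**c)
```

```text
14.1 [0.5429991  0.16238947 0.24349391] [-1.57389483 -0.00759882 -0.31850885]
(array([0.0007, 0.1175, 0.0005]), np.float64(-1.06))
```

send_rows:
  motion:
    - [[0.0007,0.04,0.0005,-1],[0.0007,0.08,0.0005,-1],[0.0007,0.105,0.0005,-1],[0.0007,0.1165,0.0005,-1],[0.0007,0.1165,0.0005,-1],[0.0007,0.1165,0.0005,-1]]

```text
time: 14.75
tool_pos: [0.5455, 0.1622, 0.1283]
tool_rot: [-1.573, -0.01, -0.301]
contact_force: [-0.4, 0.4, 0.6]
opening: 0.0734
```

send_rows:
  motion:
    - [[0,0,0,0],[0,0,0,0],[0,0,0,0],[0,0,0,0],[0,0,0,0],[0,0,0,0],[0,0,0,0],[0,0,0,0]]
  gripper: 0.2
  grip_force: 10

```text
time: 15.55
tool_pos: [0.5452, 0.1615, 0.1284]
tool_rot: [-1.574, -0.009, -0.301]
contact_force: [-2.1, -5.1, 2.4]
opening: 0.0278
```

Run:
```python
from h import *
from cell import sensors,read_camera
s=sensors.observe();print(s["time"],s["tool_pos"],s["tool_rot"],s["opening"],s["contact_force"])
print(delta(s,[.5445,.162,.126],-.328))
```

```text
15.55 [0.5452328  0.16150892 0.12839722] [-1.57437446 -0.00914626 -0.30091926] 0.02776886337339488 [-2.08364468 -5.08499167  2.41123857]
(array([-0.0009,  0.0024,  0.0003]), np.float64(1.55))
```

send_rows:
  motion:
    - [[0,0,0,0],[0,0,0,0.8],[0,0,0,1.6],[0,0,0,1.6],[0,0,0,1.6]]
  grip_force: 40

```text
time: 16.05
tool_pos: [0.5452, 0.1614, 0.1284]
tool_rot: [-1.574, -0.009, -0.329]
contact_force: [-1.2, -3.1, 2.7]
opening: 0.028
```

```bash
cat > meas.py <<'E'
from h import *
def edge_row(f,u,v0,v1,lo=True):
    pass
E
python3 - <<'E'
from h import *
from cell import sensors,read_camera
s=sensors.observe();print(s["time"],s["tool_pos"],s["tool_rot"],s["opening"],s["contact_force"],s["torque"])
c=read_camera("wrist");np.savez("w11.npz",**c);cv2.imwrite("pics/w11.png",c["frame"][:,:,::-1])
E
```

```text
16.05 [0.54521571 0.16142154 0.12839831] [-1.5744099  -0.00927576 -0.32862536] 0.027992035148153648 [-1.22955158 -3.0848133   2.71133984] [-0.48904555  0.24355676  0.37384259]
```

View pics/w11.png

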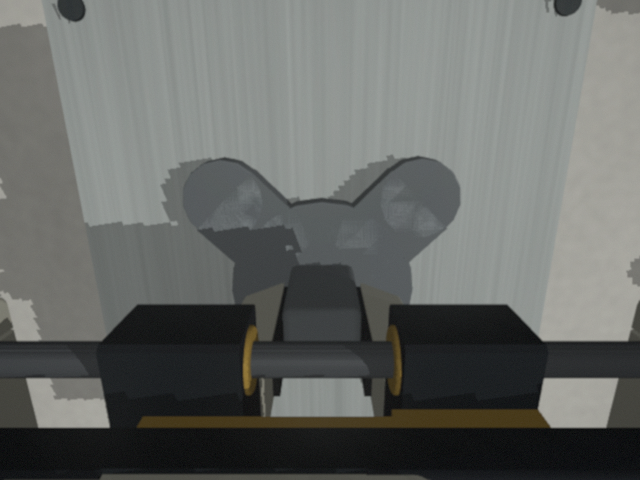

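send_rows:
  motion:
    - [[0,0,0,0],[0,0,0,0]]
  grip_force: 4

```text
time: 16.3
tool_pos: [0.5452, 0.1614, 0.1284]
tool_rot: [-1.574, -0.009, -0.329]
contact_force: [-0.4, -2.6, 2.4]
opening: 0.0283
```

send_rows:
  motion:
    - [[0,0,0,0],[0,0,0,0],[0,0,0,0],[0,0,0,0],[0,0,0,0],[0,0,0,0]]
  gripper: 0.8

```text
time: 16.9
tool_pos: [0.5453, 0.1615, 0.1284]
tool_rot: [-1.574, -0.009, -0.329]
contact_force: [0.6, 0.1, 0.1]
opening: 0.0707
```

send_rows:
  motion:
    - [[0,-0.03,0,0],[0,-0.07,0,0],[0,-0.1,0,0],[0,-0.115,0,0],[0,-0.115,0,0],[0,-0.115,0,0],[0,-0.115,0,0]]

```text
time: 17.6
tool_pos: [0.5437, 0.162, 0.2418]
tool_rot: [-1.575, -0.007, -0.329]
contact_force: [-0.8, -0.8, 0.4]
opening: 0.0735
```

```bash
cat > meas.py <<'E'
from h import *
from scipy.optimize import least_squares
def meas(c,cen,yaw):
    g=cv2.GaussianBlur(c["frame"],(3,3),0).mean(2).astype(np.float32)
    # bolts: predicted
    B=[];Rz=np.array([[np.cos(yaw),-np.sin(yaw)],[np.sin(yaw),np.cos(yaw)]])
    for q in ((-.118,-.098),(-.118,.098)):
        u,v=np.round(proj(c,np.r_[cen+Rz@q,.08])).astype(int)
        w=np.clip(75-g[v-14:v+15,u-14:u+15],0,None);yy,xx=np.mgrid[-14:15,-14:15]
        B.append(onz(c,(u+(w*xx).sum()/w.sum(),v+(w*yy).sum()/w.sum()),.08))
    d=B[1]-B[0];dy=np.arctan2(d[1],d[0])-np.pi/2
    C=[];D=.0602
    for k,rng in ((135,(100,190)),(-135,(-215,-100)),(45,(0,100)),(-45,(-70,-10))):
        a0=np.radians(k);ctr=cen+Rz@(D*np.array([np.cos(a0),np.sin(a0)]))
        P=[]
        for a in np.radians(np.arange(*rng,4)):
            dr=Rz@[np.cos(a),np.sin(a)];rr=np.arange(.011,.024,.0002)
            uv=np.array([proj(c,np.r_[ctr+dr*r,.09]) for r in rr]).astype(np.float32)
            pr=cv2.remap(g,uv[None,:,0],uv[None,:,1],1)[0];i=np.argmax(np.gradient(pr));P.append(ctr+dr*rr[i])
        X=np.array(P);r=least_squares(lambda q:np.hypot(X[:,0]-q[0],X[:,1]-q[1])-.0178,ctr,loss="soft_l1",f_scale=.0005);C.append(r.x);print(k,r.x.round(4),np.median(abs(r.fun)).round(5))
    a,b,e,f=C  # 135,-135,45,-45
    ys=[np.arctan2(*(a-f)[::-1])-3*np.pi/4,np.arctan2(*(b-e)[::-1])+3*np.pi/4]
    ys=[np.angle(np.exp(1j*y)) for y in ys]
    print("deck yaw",dy,"sep",np.linalg.norm(d),"wheel yaw",ys,"centre",np.mean(C,0),"diff",np.mean(ys)-dy)
    return B,C
E
python3 - <<'E'
from meas import *
from cell import sensors,read_camera
print("old");meas(load("w9"),np.array([.5448,.1615]),-.31)
print("old10");meas(load("w10"),np.array([.5448,.1615]),-.31)
s=sensors.observe();print(s["time"],s["tool_pos"],s["tool_rot"],s["opening"],s["contact_force"])
c=read_camera("wrist");np.savez("w12.npz",**c);cv2.imwrite("pics/w12.png",c["frame"][:,:,::-1])
meas(c,np.array([.5448,.1615]),-.32)
E
```

```text
old
135 [0.5171 0.2139] 0.00012
-135 [0.4919 0.1329] 0.00067
45 [0.5983 0.1894] 0.00024
-45 [0.5696 0.1028] 0.00039
deck yaw -0.3197136461966239 sep 0.19659986936686974 wheel yaw [np.float64(-0.34438977357326017), np.float64(-0.2975967453548383)] centre [0.54422891 0.15975666] diff -0.0012796132674253169
old10
135 [0.5174 0.214 ] 0.00017
-135 [0.4906 0.1309] 0.00151
45 [0.5989 0.1895] 0.00021
-45 [0.5696 0.1025] 0.00089
deck yaw -0.3195776568218518 sep 0.19694471011550208 wheel yaw [np.float64(-0.3472433946344373), np.float64(-0.2893488683807961)] centre [0.54410677 0.15919461] diff 0.001281525314235088
17.6 [0.54374425 0.1620369  0.24180731] [-1.57545675 -0.00683161 -0.32914906] 0.07349445244768088 [-0.75698866 -0.79129027  0.37723009]
135 [0.518  0.2143] 0.00016
-135 [0.4899 0.1303] 0.00163
45 [0.5991 0.1888] 0.00021
-45 [0.5688 0.1019] 0.00071
deck yaw -0.31948420368043307 sep 0.19692180872442988 wheel yaw [np.float64(-0.3607169159951531), np.float64(-0.29337389065363245)] centre [0.54395085 0.1588174 ] diff -0.007561199643959737
```

View pics/w12.png

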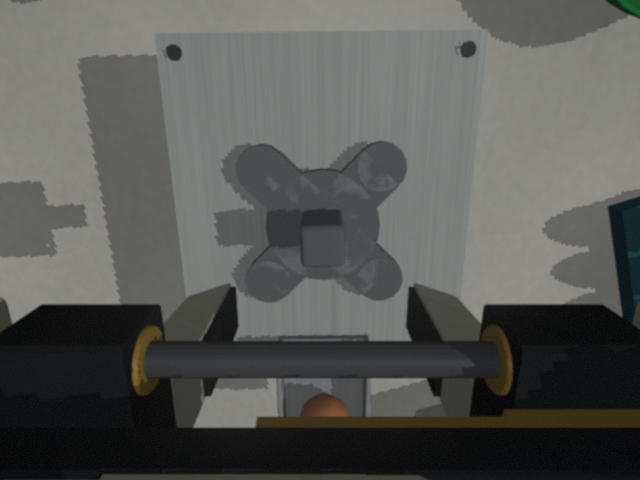

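Run:
```python
from h import *
c=load("w12");f=c["frame"]
a=cv2.convertScaleAbs(f[195:285,275:370,::-1],alpha=2.5,beta=-100)
cv2.imwrite("pics/z12.png",cv2.resize(a,(633,600),interpolation=cv2.INTER_CUBIC))
a=cv2.convertScaleAbs(f[125:315,215:425,::-1],alpha=2.5,beta=-100)
cv2.imwrite("pics/z12b.png",cv2.resize(a,(663,600),interpolation=cv2.INTER_CUBIC))
```

```text
(no output)
```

View pics/z12.png

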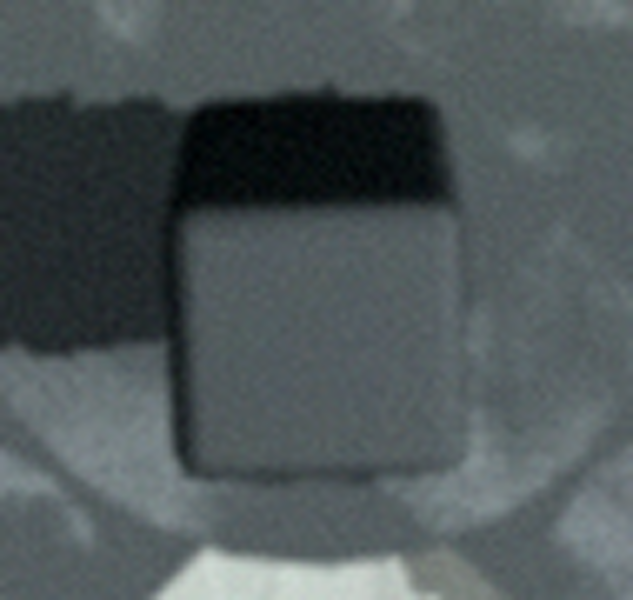

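View pics/z12b.png

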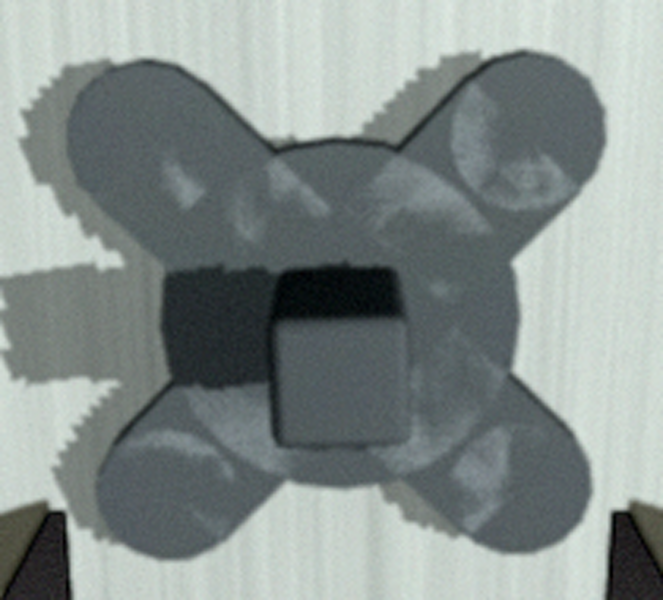

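Run:
```python
from h import *
from cell import read_camera
a=read_camera("scene")["frame"][:,:,::-1]
cv2.imwrite("pics/s13.png",a)
cv2.imwrite("pics/z13.png",cv2.resize(a[180:300,270:430],(800,600),interpolation=cv2.INTER_CUBIC))
```

```text
(no output)
```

View pics/s13.png

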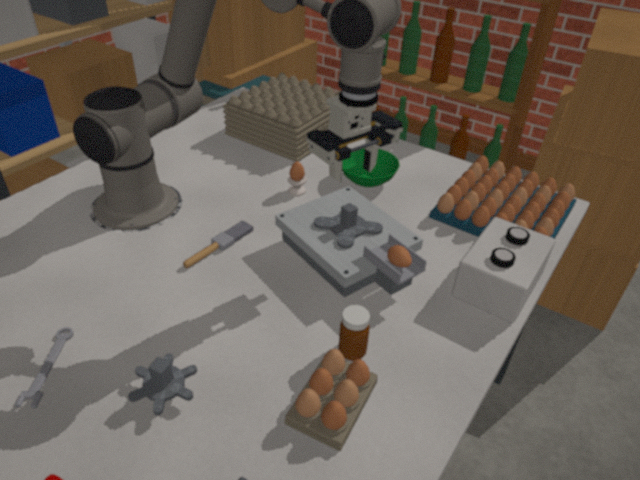

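View pics/z13.png

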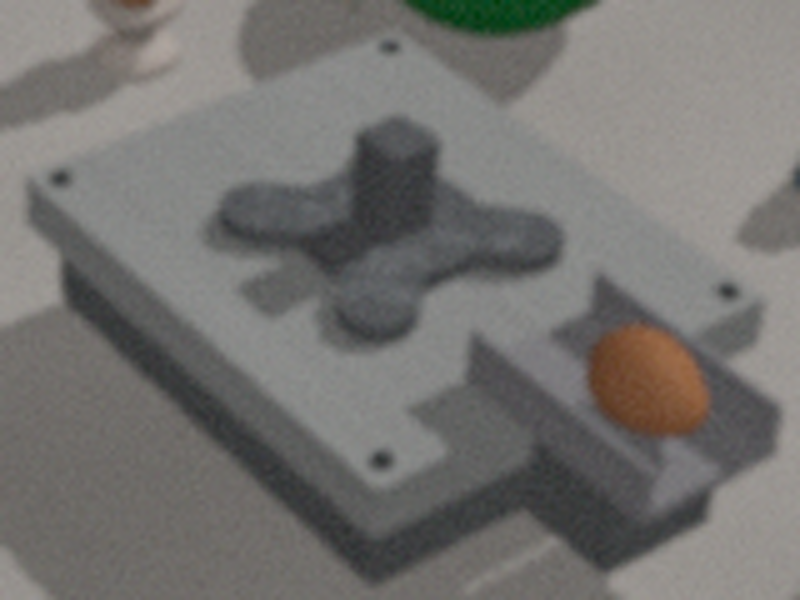

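Run:
```python
from cell import hand_in
print(hand_in())
```

```text
the job is handed in; nothing more can be done
None
```

The star wheel is seated in the egg feeder with one pocket facing the infeed chute, and I handed the job in at about 18 s on the robot clock.

- **Fitting:** I gripped the post from two sides to centre it and lined the slots up with the drive bar as seen in the wrist camera. The wheel then dropped straight over the bar without any search turning. It reached the calculated home height with about 10 N upward on the tool, the highest vertical force I saw.
- **Turning:** I turned the seated wheel and shaft about 32° and let go. The wheel was then about 1.5° off the chute, so I gripped it again, turned it a little further and let go again.
- **Last checks:**
  - The size of the wheel in the image matches one lying flat on the deck, and the scene picture shows no gap under the disc.
  - The two arms not in shadow put the wheel about 0.85° off square to the chute. A rougher reading across all four arms gave about 0.6°. I left it there.
  - The gripper is open and well clear of the wheel. In the last scene picture the spare wheel, eggs, cup, jar and bowl look to be where they were.
- **Disagreements:**
  - The top camera put the wheel about 4 mm away from where the wrist camera and the grasp found it, so I used the wrist camera for the well.
  - The two cameras differed by about 0.06 rad on the bar's angle, and I went with the wrist camera.
  - The automatic fit for the two arms in shadow was unreliable, so I ignored it.

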